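# Tip the moulded block into its drill jig and lock it under the clamp bolt

## Task

Tip the tall ivory block over the step so that it lies flat in the jig's bed. Then take the clamp bolt from its sloped stand, stand it in the jig's socket with its lugs resting on the steel rim and let go of it; take it again from above, turn it backward (counterclockwise seen from above) until its lugs drop into the thread start, and turn it forward (clockwise), without forcing it, until it is fully home with its disc over the block. Leave the other things on the bench where they are.

Things in the scene. Friction and masses are not known exactly. Their poses are not given: they have to be found in the camera images.
- fixture: Drill jig fixed to the bench, aluminium plate 195 x 235 x 4 mm with a round blue socket (74 mm wide, axis vertical) and, at -x of it, a lane for the block. Origin: on the bench under the socket's axis; z up. Lane: x = -42 to -140 mm, between guides 26 mm high. The block starts in its well (floor z 4 mm, y 40 to 108 mm).
- socket_rim (a point): Centre of the socket's flat steel rim, on its axis, 69 mm above the bench; bore 29 mm wide. Lugs (wing) pointing 0 to 65 degrees counterclockwise (seen from above) of the jig's +x, or that plus 180, rest on the rim. Clockwise, a red tooth 4 mm proud stops them; counterclockwise they reach a notch.
- notch (a point): Middle of one of two 76 degree notches in the rim, at y = +25 mm (the other is at -y). Turned counterclockwise, the lugs fall in once within 10 degrees of the jig's y axis: the bolt drops 18 mm by its own weight if not held. A tooth stops them 10 degrees past y. Then clockwise, a double thread lowers the bolt 5 mm in 80 degrees.
- home_mark (a point): Point on the rim at x = +25 mm, y = 0: driven clockwise from the notch, the bolt is fully down once the wing has turned about 80 degrees, nearly along the jig's x axis: home. A stop ends the turn a few degrees past the x axis.
- bed_center (a point): Point on the raised grey bed (top z 12 mm, y = 40 to -112 mm in the jig's frame, after an 8 mm step at y = 40) where the middle of the lying block's underside belongs: x -91, y -30 mm.
- block: Ivory moulded block 95 (x) x 65 (y) x 140 (z) mm, about 0.45 kg, too wide to grip. Stands in the well, its axes along the jig's. Origin: centre of its underside, z to its top. Pushed near the top towards the jig's -y, its base edge butts the step and past about 25 degrees it falls onto the bed and lies 65 mm high.
- block_center (a point): Centre of the block, 70 mm above its underside.
- stand: Fixed sloped stand, blue base plate 150 x 80 x 8 mm, two inclined steel rods; origin on the bench. The bolt lies on the rods, hung by its disc, leaning 35 degrees from vertical with its head towards the stand's +x, its foot end 35 mm above the stand's origin.
- bolt: Clamp bolt 126 mm long, about 0.4 kg. Origin: centre of its foot end; z along its axis to the head. Steel shank 26 mm thick, foot tapered to 16 mm over 11 mm; brass cross lugs 40 to 47 mm from the foot, 54 mm long along x, 9 mm thick; aluminium disc, 104 mm wide, at 74 to 80 mm. Foot end above the bench: lugs on the rim 29 mm, dropped 11, home 6. A half turn about z makes no difference.
- bolt_wing (a point): Centre of the bolt's green flat wing, 103 mm from its foot end: 60 mm wide along x (right over the lugs), 14 mm thick along y (grip across this), 46 mm tall. In the stand, x lies in the upright plane of the lean, so with the hand straight down when gripping, it must tilt 35 degrees to set the bolt upright (less if the hand already leans along the bolt when gripping). Let go on the rim it stands by itself, leaning a few degrees.
- arm1: Ivory moulded arm, 190 mm long, lying on the bench; leave alone.
- arm2: Another such arm; leave alone.
- arm3: Another such arm; leave alone.
- deburrer: Deburring tool with a green handle, 180 mm long, lying on the bench; leave alone.
- spray: White bottle, 60 mm diameter, 170 mm tall; leave alone.
- tin: Tin, 70 mm diameter, 90 mm tall; leave alone.
There are look-alikes about, which are no part of the job. Leave any red look-alike of the block alone.

How it is judged:
By the outcome, as a careful person would: the job done as asked, in the order asked, and still so for the second after the job is handed in, with the robot touching nothing.
It also fails if it takes over 64 s, if anything falls off the work surface, if the arm or the gripper's body presses on something with over 40 N, if the wrist force passes 120 N, or if a joint passes its speed limit or range.

## Robot

A 6-joint arm with a two-finger parallel gripper is mounted at the origin on the work surface. World frame = base frame: x ahead of the robot, y to its left, z up, the work surface at z = 0. Lengths are in m, angles in degrees, forces in N, time in s.
With the tool pointing down it reaches from about 0.3 to 0.775 m from the base axis. Payload 14.6 kg.
Tool frame: the origin (TCP) lies on the centre line of the jaws, within the pads' length; the fingertips stand 19 mm ahead of it and the grasp point (between the pads) is the TCP; z points along the fingers, y is the line along which they close (so a half turn about z gives the same grasp; the last joint's range is limited). The gripper opens to 94 mm and grips with 3 to 60 N. Pads are 16 mm wide; open, the fingers measure 119 mm over their backs; the gripper's body (75 mm by 177 mm) begins 78 mm behind the grasp point.
Start: joints at [-74.175, 17.183, 87.147, -0, 75.671, -3.816], TCP at [0.185, -0.518, 0.224] pointing down, gripper open.
Joint ranges: [-173.82, 173.82], [-45.26, 126.66], [13.44, 144.39], [-59.66, 239.66], [0, 175.72], [-146.38, 146.38]. Speed limits (degrees/s): [127.2, 127.2, 147.25, 180, 180, 180].

## Interface

Orientations are given as [roll, pitch, yaw] about the fixed x, y, z axes, in that order (R = Rz(yaw) Ry(pitch) Rx(roll)).
In Python, from bench import env, vision, order gives the robot as it stands. The module is installed in compiled form; this text tells all that it offers.
- The arm moves only by the tool play_rows, never from a script. Its argument "increments" is text: rows parted by semicolons, each of 5 numbers parted by spaces: the opening, from -1 (shut) to 1 (fully open), then the shift along the world's x, y, z in cm, then the turn about the world's z in degrees. A call has exactly 5 rows; each row is the pose to reach, as a shift and turn from the pose commanded when the call began; what a row does not reach only later rows make up. A row lasts 1/10 s, in which the tool goes at most 50 mm and 8.59 degrees, less where a joint would pass 70% of its speed; a pose out of reach is approached as far as the arm can. A call with a gripper value outside its range is refused whole. The fingers move at their own pace and stop on an object; "force" is the grip in N (left out, the last holds). Time passes only in rows, so rows that repeat a pose let the fingers close, or fill a call up. It gives the time, the measured TCP pose, the force, the opening and the grip force at its end, in the units of the state.
- env.state(): the state, without advancing time (a new reading comes with each control period).
- vision.read_camera(name): name is "side" or "top"; returns a dict with "color" (420x560x3 uint8, blue, green, red), "K" (3x3 intrinsics, pixels), "k1" (the pictures are not rectified: a ray, as slopes to the right and down, at radius r is drawn at 1 + k1 r^2 times it, then the intrinsics apply), "rvec" (rotation vector, rad) and "tvec" (3), from world to camera coordinates, as OpenCV has them. Camera axes: x right, y down, z forward; pixel columns grow to the right and rows downward; lengths in m; the calibration is good to about 2 mm. A picture is of the moment at which its call begins. There is no depth.
- order.close_job(): hands the job in; it is judged then, once.
The state is a dict: "clock": time; "joint_positions": joint angles; "joint_vel": joint speeds; "effort": joint torques, N m; "position": TCP position; "ee_rot": TCP orientation; "ft_force": force on the tool from outside, world axes, zero at the start; "moment": the same for the moment, N m; "width": finger opening in m; "gripper_force": force on a finger pad.
Only numpy, scipy, OpenCV 4.12 (cv2) and the standard library are available. Lean on these libraries where they do the work, as an engineer would, in place of code of your own. Each camera call takes 0.05 s, during which the arm holds its last target. There are 200 camera calls.

## Working session

There is one attempt and no reset: what is moved stays moved. The work goes in short steps, Python scripts to look and compute and a tool call to move; the robot and the scene stay as the last step left them, time stands still between calls to the robot, and variables do not carry over. Pictures are saved under pics/ and viewed, at most 10 in all, crops included, and the job is handed in when it is done.

Besides the shell and the picture viewer there is one more tool, called as name(argument=value, ...) on one line, values as JSON. play_rows: Moves the arm, as the interface text tells. Its arguments: {"type":"object","properties":{"increments":{"type":"string"},"force":{"type":"number"}},"required":["increments"]}

```bash
mkdir -p pics
cat > h.py <<'E'
import numpy as np, cv2
from bench import env, vision, order
def cam(n):
    c=vision.read_camera(n); return c
def proj(c,P):
    P=np.atleast_2d(np.asarray(P,float)); R=cv2.Rodrigues(np.array(c["rvec"],float))[0]
    q=P@R.T+np.array(c["tvec"]).ravel(); s=q[:,:2]/q[:,2:]
    s=s*(1+c["k1"]*(s**2).sum(1,keepdims=True)); K=np.array(c["K"])
    return s@K[:2,:2].T+K[:2,2]
def onplane(c,uv,z):
    K=np.array(c["K"]); R=cv2.Rodrigues(np.array(c["rvec"],float))[0]
    s=cv2.undistortPoints(np.array(uv,float).reshape(-1,1,2),K,np.array([c["k1"],0,0,0.])).reshape(-1,2)
    # drawn = s*(1+k1 r^2), same as OpenCV
    d=np.c_[s,np.ones(len(s))]@R; o=-R.T@np.array(c["tvec"]).ravel()
    return o+d*((z-o[2])/d[:,2:])
E
python3 - <<'E'
from h import *
import pickle
for n in("side","top"):
    c=cam(n); cv2.imwrite(f"pics/{n}0.png",cv2.resize(c["color"],(784,588),interpolation=cv2.INTER_CUBIC)); pickle.dump(c,open(n+"0.pkl","wb"))
    R=cv2.Rodrigues(np.array(c["rvec"],float))[0];print(n,-R.T@np.array(c["tvec"]).ravel(),R[2],c["k1"])
print(env.state())
E
```

```text
side [0.49571552 0.74480351 0.8627316 ] [ 0.03594733 -0.73032123 -0.68215738] -0.04908497462657846
top [ 0.38401508 -0.09787129  1.05140599] [ 0.15712923  0.03349994 -0.98700971] -0.054247870901167644
{'clock': 0.1, 'joint_positions': array([-7.41755286e+01,  1.72112597e+01,  8.71763258e+01, -6.76015456e-04,
        7.56679069e+01, -3.81542228e+00]), 'joint_vel': array([-0.0577186 , -0.08038223, -0.04523292,  0.05142143,  0.06718986,
        0.07710834]), 'effort': array([ 5.12669612e-04, -5.32643187e+01, -3.53284550e+01,  7.08756829e-02,
        2.34775501e-02, -4.04637638e-05]), 'position': array([ 0.18480241, -0.51780759,  0.22395748]), 'ee_rot': array([-1.79944587e+02, -3.03923625e-03,  1.96400599e+01]), 'ft_force': array([-1.51243681, -0.23273209,  0.25655817]), 'moment': array([-0.01459828,  0.00591457,  0.03093978]), 'gripper_force': 0.0, 'width': 0.09383423153522931}
```

View pics/side0.png

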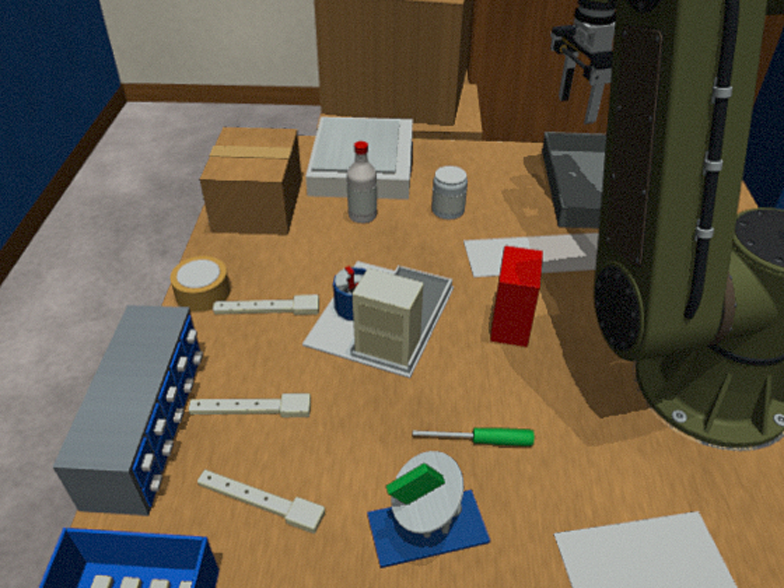

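View pics/top0.png

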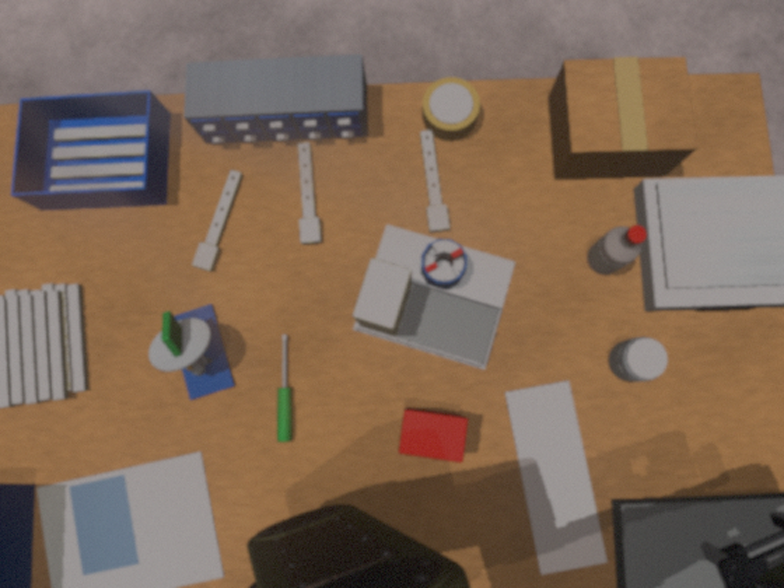

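The picture shows a top view with x up and y left. Two objects could be the block: the ivory one standing on the jig at about (383,295) in the top view and (388,318) in the side view, and the red one at (433,435) top and (517,295) side. The ivory one in the jig's well fits and the red one is the excluded look-alike. The jig is at (435,295), the socket at (444,262), and the bolt on its stand at (180,345). The crops below should confirm this.

Run:
```python
from h import *
import pickle
t=pickle.load(open("top0.pkl","rb"))["color"];s=pickle.load(open("side0.pkl","rb"))["color"]
def cr(im,x,y):
    o=cv2.resize(im[y:y+100,x:x+133],(399,300),interpolation=cv2.INTER_CUBIC)
    for i in range(0,133,20): cv2.putText(o,str(x+i),(i*3,8),0,.3,(0,0,255),1);cv2.line(o,(i*3,10),(i*3,14),(0,0,255),1)
    for i in range(0,100,20): cv2.putText(o,str(y+i),(0,i*3+4),0,.3,(0,0,255),1)
    return o
cv2.imwrite("pics/c1.png",np.vstack([np.hstack([cr(t,243,163),cr(t,85,203)]),np.hstack([cr(s,212,175),cr(s,240,310)])]))
```

```text
(no output)
```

View pics/c1.png

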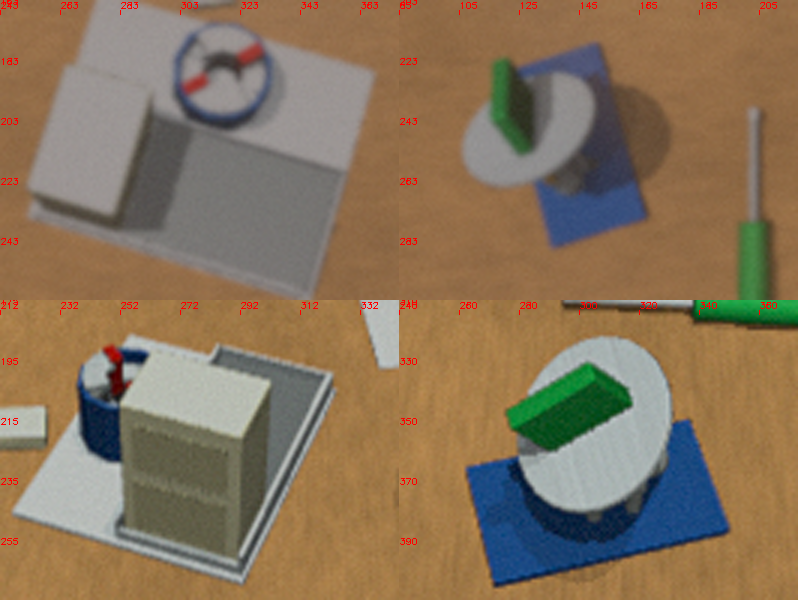

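The crop confirms the ivory block in the jig's well, in panel 1 with its top corners at about (67,67), (153,92), (115,217) and (30,190). The socket ring is centred near (223,73). The bolt's disc and green wing are in panels 2 and 4 on the blue stand, leaning towards world +x.

Run:
```python
from h import *
import pickle
from scipy.optimize import least_squares
t=pickle.load(open("top0.pkl","rb"));s=pickle.load(open("side0.pkl","rb"))
p1=lambda a:[(243+x/3,163+y/3) for x,y in a]
p2=lambda a:[(85+(x-399)/3,203+y/3) for x,y in a]
p3=lambda a:[(212+x/3,175+(y-300)/3) for x,y in a]
p4=lambda a:[(240+(x-399)/3,310+(y-300)/3) for x,y in a]
def W(p,L):
    L=np.array(L,float);c,q=np.cos(p[2]),np.sin(p[2]);return np.c_[p[0]+c*L[:,0]-q*L[:,1],p[1]+q*L[:,0]+c*L[:,1],L[:,2]]
# jig: p=x,y,yaw, by ; block top corners order: (+x,+y),( +x,-y),(-x,-y),(-x,+y)
bt=p1([(67,67),(153,92),(115,217),(30,190)]); bs=p3([(121,405),(155,348),(270,381),(240,437)])
def blk(by): return [(-.091+i*.0475,by+j*.0325,.144) for i,j in((1,1),(1,-1),(-1,-1),(-1,1))]
ang=np.linspace(0,2*np.pi,40)
circ=np.c_[.037*np.cos(ang),.037*np.sin(ang),0*ang+.069]
def f(p):
    B=W(p,blk(p[3]))
    r=[proj(t,B)-bt, proj(s,B)-bs]
    cc=proj(t,W(p,circ)); r.append([[cc[:,0].min()-(243+174/3),cc[:,1].min()-(163+24/3)],[cc[:,0].max()-(243+271/3),cc[:,1].max()-(163+122/3)]])
    return np.concatenate([np.ravel(a) for a in r])
o=least_squares(f,[.5,-.09,-.26,.074]);print("jig",o.x[:2],np.degrees(o.x[2]),o.x[3]);print(o.fun.round(1))
print("plate corners", W([0,0,0],np.zeros((1,3)))*0, onplane(t,p1([(374,72),(313,296)]),.004))
J=o.x
# stand
st=p2([(600,42),(647,217),(553,247)]); ss=p4([(467,467),(689,421),(729,530),(495,586)])
# long axis x: top image up = +x; corners: (600,42)=(+x,-y),(647,217)=(-x,-y),(553,247)=(-x,+y)
# side image: left=+x, down=+y: (467,467)=(+x,-y),(689,421)=(-x,-y),(729,530)=(-x,+y),(495,586)=(+x,+y)
C=lambda i,j:(i*.075,j*.04,.008)
def g(p):
    return np.concatenate([(proj(t,W(p,[C(1,-1),C(-1,-1),C(-1,1)]))-st).ravel(),(proj(s,W(p,[C(1,-1),C(-1,-1),C(-1,1),C(1,1)]))-ss).ravel()])
o=least_squares(g,[.42,.2,.26]);S=o.x;print("stand",S[:2],np.degrees(S[2]));print(o.fun.round(1))
# predicted wing points: foot at (0,0,.035), axis (sin35,0,cos35)
a=np.array([np.sin(np.radians(35)),0,np.cos(np.radians(35))]);bx=np.array([np.cos(np.radians(35)),0,-np.sin(np.radians(35))])
foot=np.array([0,0,.035])
wc=W(S,[foot+.103*a, foot+.126*a+.03*bx,foot+.126*a-.03*bx,foot+.08*a+.03*bx])
print("wing",wc.round(4))
for n,c,x0,y0,dx,dy in(("top",t,85,203,399,0),("side",s,240,310,399,300)):
    print(n,[((u-x0)*3+dx,(v-y0)*3+dy) for u,v in proj(c,wc).round(1)])
for nm,q in(("push start",(-.091,.150)),("push end",(-.091,.0625)),("socket",(0,0)),("bed",(-.091,-.03))): print(nm,W(J,[(*q,0)])[0].round(4))
```

```text
jig [ 0.59285866 -0.1468845 ] -18.91861775018188 0.07331938238362908
[-0.4 -1.   0.2 -0.5 -0.6  0.7 -1.9  0.5 -0.8 -1.5 -0.3 -0.7  1.3 -1.
  0.9 -0.5  0.1  0.1  0.2 -0.9]
plate corners [[0. 0. 0.]] [[ 0.60221291 -0.27239506  0.004     ]
 [ 0.42341017 -0.21433727  0.004     ]]
stand [0.4611729  0.27679287] 16.62165483321896
[-1.7  0.1 -0.9  0.6 -1.   0.9 -0.8 -0.3 -0.1 -1.1  0.3 -0.6 -0.5 -1. ]
wing [[0.5178 0.2937 0.1194]
 [0.554  0.3045 0.121 ]
 [0.5069 0.2904 0.1554]
 [0.5287 0.2969 0.0833]]
top [(np.float64(498.6), np.float64(58.20000000000002)), (np.float64(485.1), np.float64(9.299999999999983)), (np.float64(481.79999999999995), np.float64(66.59999999999997)), (np.float64(513.9), np.float64(50.099999999999966))]
side [(np.float64(504.0), np.float64(421.19999999999993)), (np.float64(438.90000000000003), np.float64(433.5)), (np.float64(524.4000000000001), np.float64(381.90000000000003)), (np.float64(485.09999999999997), np.float64(458.40000000000003))]
push start [0.5554 0.0245 0.    ]
push end [ 0.527  -0.0583  0.    ]
socket [ 0.5929 -0.1469  0.    ]
bed [ 0.497  -0.1458  0.    ]
```

```bash
cat > bolt.py <<'E'
from h import *
import pickle
from scipy.optimize import least_squares
t=pickle.load(open("top0.pkl","rb"));s=pickle.load(open("side0.pkl","rb"))
A=np.linspace(0,2*np.pi,72)
def pts(p,L):  # p: disc centre xyz, yaw, lean
    c,q=np.cos(p[3]),np.sin(p[3]);cl,sl=np.cos(p[4]),np.sin(p[4])
    R=np.array([[c,-q,0],[q,c,0],[0,0,1]])@np.array([[cl,0,sl],[0,1,0],[-sl,0,cl]])
    return np.array(L,float)@R.T+p[:3]
circ=np.c_[.052*np.cos(A),.052*np.sin(A),0*A]
def ext(c,p,x0,y0,dx,dy):
    e=(proj(c,pts(p,circ))-[x0,y0])*3+[dx,dy]; return np.r_[e.min(0),e.max(0)]
T=(85,203,399,0);S=(240,310,399,300)
# wing upper far/near corners seen: top view end edge of wing
def f(p):
    r=np.r_[ext(t,p,*T)-[461,71,597,187],(ext(s,p,*S)-[516,336,672,512])]
    return np.r_[r, (p[4]-.611)*100,(p[3]-.29)*60]
if __name__=="__main__":
    o=least_squares(f,[.49,.28,.1,.29,.61]);p=o.x;print(p[:3],np.degrees(p[3:]));print(o.fun.round(1))
    print("foot",pts(p,[(0,0,-.077)]),"wing",pts(p,[(0,0,.026)]))
    W=pts(p,[(i*.03,j*.007,k) for k in(.003,.049) for i in(1,-1) for j in(1,-1)]);out=[]
    for n,c,K in(("top",t,T),("side",s,S)):
        im=c["color"][K[1]:K[1]+100,K[0]:K[0]+133];im=cv2.resize(im,(665,500),interpolation=cv2.INTER_CUBIC)[:, 60:460].copy()
        P=((proj(c,W)-K[:2])*5-[60,0]).round().astype(int);D=((proj(c,pts(p,circ))-K[:2])*5-[60,0]).round().astype(int)
        cv2.polylines(im,[D],1,(0,0,255),1)
        for a,b in((0,1),(1,3),(3,2),(2,0),(4,5),(5,7),(7,6),(6,4),(0,4),(1,5),(2,6),(3,7)): cv2.line(im,tuple(map(int,P[a])),tuple(map(int,P[b])),(0,255,255),1)
        out.append(im)
    cv2.imwrite("pics/fit.png",np.hstack(out))
E
python3 bolt.py
```

```text
[0.46770549 0.27814077 0.09818996] [16.71391968 34.1418348 ]
[ 1.6  2.5 -2.4 -0.3  0.   0.5 -1.6 -1.1 -1.5  0.1]
foot [[0.42631549 0.26571221 0.03446086]] wing [[0.48168133 0.28233742 0.11970888]]
```

View pics/fit.png

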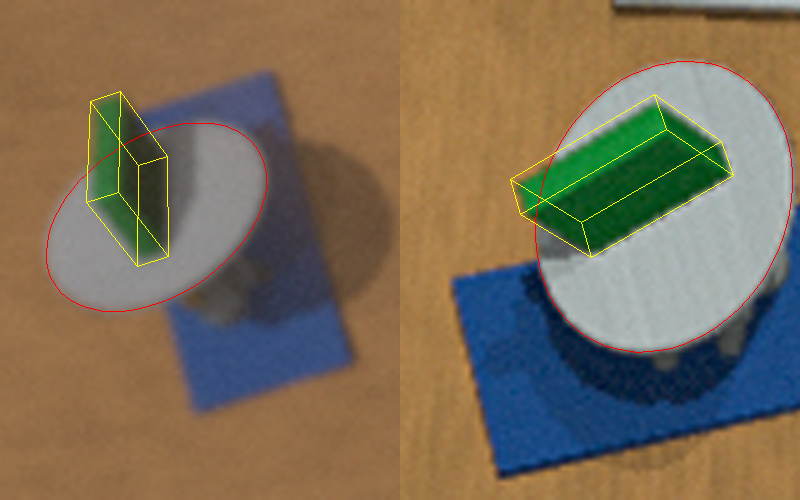

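play_rows(increments="-1 5 5 0 -8; -1 10 10 0 -16; -1 15 14 0 -24; -1 19 18 0 -32; -1 23 22 0 -38", force=20)

```text
clock: 0.6
position: [0.357, -0.3536, 0.2243]
ee_rot: [-180.0, 0.0, -18.6]
ft_force: [1.0, 0.1, -0.3]
width: 0.0575
gripper_force: 0.0
```

The overlay matches the bolt in both views: disc and wing outlines coincide, and the wing centre is at (0.482,0.282,0.120), yaw 16.7, lean 34 degrees.

play_rows(increments="-1 2.2 4.2 0 0; -1 4.4 8.4 0 0; -1 6.6 12.6 0 0; -1 8.8 16.8 0 0; -1 10.4 19.8 0 0")

```text
clock: 1.1
position: [0.4608, -0.1544, 0.2243]
ee_rot: [-180.0, 0.0, -18.2]
ft_force: [-0.0, -0.8, -0.2]
width: 0.0176
gripper_force: 0.0
```

play_rows(increments="-1 2.2 4.2 0 0; -1 4.4 8.4 0 0; -1 6.6 12.6 0 0; -1 8.4 16 0 0; -1 8.4 16 0 0")

```text
clock: 1.6
position: [0.5451, 0.0066, 0.2237]
ee_rot: [-180.0, 0.1, -18.0]
ft_force: [0.1, -0.4, 0.1]
width: 0.0001
gripper_force: 0.0
```

play_rows(increments="-1 1 2 0 0; -1 1 2 -4 -0.5; -1 1 2 -8 -0.9; -1 1 2 -9.4 -0.9; -1 1 2 -9.4 -0.9")

```text
clock: 2.1
position: [0.5533, 0.0227, 0.1291]
ee_rot: [179.9, 0.2, -19.2]
ft_force: [-0.4, 0.5, 0.4]
width: 0.0005
gripper_force: 0.0
```

play_rows(increments="-1 -0.3 -0.95 0 0; -1 -0.6 -1.9 0 0; -1 -0.9 -2.7 0 0; -1 -1.1 -3.2 0 0; -1 -1.1 -3.2 0 0")

```text
clock: 2.6
position: [0.5432, -0.0097, 0.1311]
ee_rot: [-180.0, -0.1, -19.2]
ft_force: [0.6, 0.6, -0.3]
width: 0.0003
gripper_force: 0.6
```

play_rows(increments="-1 -0.25 -0.75 0 0; -1 -0.5 -1.5 0 0; -1 -0.75 -2.2 0 0; -1 -1 -2.9 0 0; -1 -1 -2.9 0 0")

```text
clock: 3.1
position: [0.5327, -0.0388, 0.1303]
ee_rot: [180.0, 0.0, -19.2]
ft_force: [0.7, -0.6, 0.4]
width: 0.0002
gripper_force: 0.0
```

play_rows(increments="-1 -0.2 -0.5 0 0; -1 -0.4 -1 0 0; -1 -0.5 -1.5 0 0; -1 -0.7 -2 0 0; -1 -0.7 -2 0 0")

```text
clock: 3.6
position: [0.5259, -0.0585, 0.1304]
ee_rot: [180.0, 0.0, -19.2]
ft_force: [-0.9, -0.6, 0.0]
width: 0.0004
gripper_force: 0.0
```

Run:
```python
from h import *
t=cam("top")["color"];s=cam("side")["color"]
a=cv2.resize(t[150:280,230:400],(510,390),interpolation=cv2.INTER_CUBIC);b=cv2.resize(s[150:280,190:350],(290,236),interpolation=cv2.INTER_CUBIC)
o=np.zeros((390,800,3),np.uint8);o[:,:510]=a;o[:236,510:]=b;cv2.imwrite("pics/tip.png",o)
```

```text
(no output)
```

View pics/tip.png

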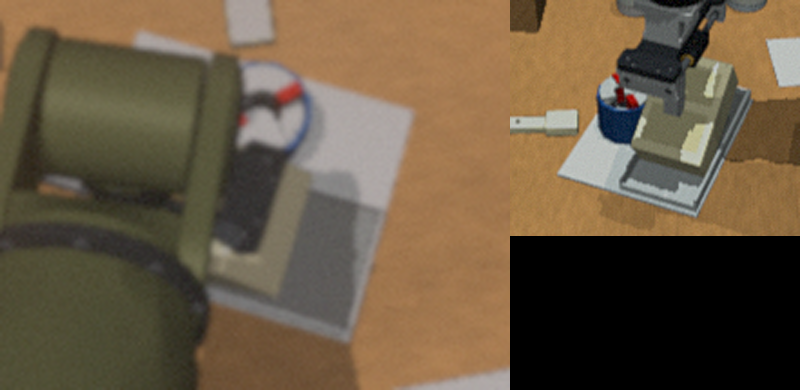

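The block is leaning over the step with the finger behind it but has not fallen yet, so I push a little further.

play_rows(increments="-1 -0.2 -0.5 0 0; -1 -0.4 -1 0 0; -1 -0.5 -1.5 0 0; -1 -0.5 -1.5 0 0; -1 -0.5 -1.5 0 0")

```text
clock: 4.2
position: [0.5211, -0.073, 0.1305]
ee_rot: [-180.0, -0.0, -19.2]
ft_force: [0.1, -0.3, 0.1]
width: 0.0008
gripper_force: 0.0
```

play_rows(increments="-1 0 0 2 0; -1 0 1 6 0; -1 0 3 9 5; -1 0 6 9 10; -1 0 9 9 15")

```text
clock: 4.7
position: [0.5213, 0.0181, 0.2214]
ee_rot: [-180.0, -0.1, -4.0]
ft_force: [0.5, 0.4, 0.0]
width: 0.0007
gripper_force: 0.0
```

Run:
```python
from h import *
import pickle
T=cam("top");S=cam("side");pickle.dump((T,S),open("v2.pkl","wb"));t=T["color"];s=S["color"]
a=cv2.resize(t[155:275,240:380],(420,360),interpolation=cv2.INTER_CUBIC);b=cv2.resize(s[160:280,200:325],(375,360),interpolation=cv2.INTER_CUBIC)
cv2.imwrite("pics/tip2.png",np.hstack([a,b]))
```

```text
(no output)
```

View pics/tip2.png

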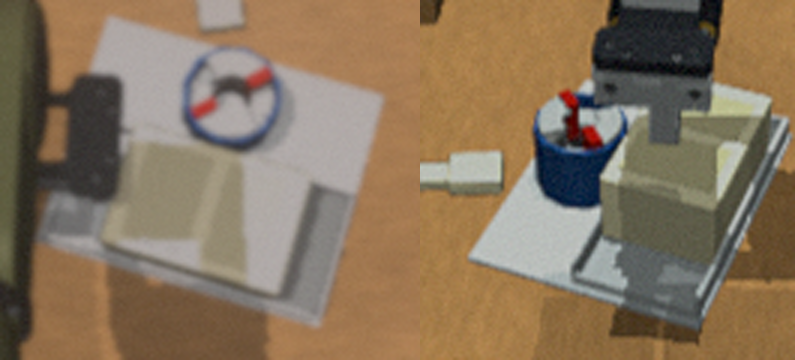

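The block now lies flat on the bed, its top corners at about (127,135), (312,178), (277,297), (103,240) in the crop. The socket ring spans X 183–283 and Y 45–147. Next I refine the jig pose from this view.

Run:
```python
from h import *
import pickle
from scipy.optimize import least_squares
t,s=pickle.load(open("v2.pkl","rb"))
p=lambda a:np.array([(240+x/3,155+y/3) for x,y in a])
q=lambda a:np.array([(200+(x-420)/3,160+y/3) for x,y in a])
def W(p,L):
    L=np.array(L,float);c,k=np.cos(p[2]),np.sin(p[2]);return np.c_[p[0]+c*L[:,0]-k*L[:,1],p[1]+k*L[:,0]+c*L[:,1],L[:,2]]
A=np.linspace(0,6.2832,80);C=np.c_[.037*np.cos(A),.037*np.sin(A),0*A+.069]
pc=p([(108,17),(383,96),(320,327),(38,240)])
def f(v):
    x0,y0=v[3:5]  # plate centre in jig
    P=[(x0+i*.0975,y0+j*.1175,.004) for i,j in((1,1),(1,-1),(-1,-1),(-1,1))]
    e=proj(t,W(v,C)); e2=proj(s,W(v,C))
    es=q([(533,90),(628,0)])
    return np.r_[(proj(t,W(v,P))-pc).ravel(),e.min(0)-p([(183,45)])[0],e.max(0)-p([(283,147)])[0],e2[:,0].min()-es[0,0],e2[:,0].max()-es[1,0]]
o=least_squares(f,[.59,-.147,-.32,-.05,0]);v=o.x;print(v[:2],np.degrees(v[2]),v[3:],o.fun.round(1))
b=onplane(t,p([(127,135),(312,178),(277,297),(103,240)]),.077)-[*v[:2],0]
c,k=np.cos(v[2]),np.sin(v[2]);print(np.c_[c*b[:,0]+k*b[:,1],-k*b[:,0]+c*b[:,1]].round(4))
# teeth: red pieces tops z~.073
r=onplane(t,p([(203,108),(258,76)]),.073)-[*v[:2],0];print("teeth",np.c_[c*r[:,0]+k*r[:,1],-k*r[:,0]+c*r[:,1]].round(4))
```

```text
[ 0.59310039 -0.14771225] -18.453572942737555 [-0.04832877  0.00082923] [-0.  -0.4  0.6 -0.3 -0.1  0.1 -0.5  0.6  0.4  1.  -0.5 -1.3  0.8 -0.4]
[[-0.0538  0.0676]
 [-0.0456 -0.0744]
 [-0.1384 -0.0738]
 [-0.135   0.0616]]
teeth [[-0.0168  0.0188]
 [ 0.0189 -0.0142]]
```

The block's y range comes out at about +65 to −74 mm, so it sits 26 mm short of the bed centre. I nudge its end along the lane to y = 40.

play_rows(increments="-1 1.2 -0.5 0 -8; -1 2.35 -1.5 -3 -14.5; -1 2.35 -1.8 -8 -14.5; -1 2.35 -1.8 -12 -14.5; -1 2.35 -1.8 -15.6 -14.5")

```text
clock: 5.3
position: [0.5441, -0.0015, 0.0623]
ee_rot: [180.0, 0.1, -18.8]
ft_force: [1.3, -0.4, -0.4]
width: 0.0004
gripper_force: 0.0
```

play_rows(increments="-1 -0.3 -1.0 0 0; -1 -0.6 -1.9 0 0; -1 -0.9 -2.6 0 0; -1 -1.1 -3.3 0 0; -1 -1.1 -3.3 0 0")

```text
clock: 5.8
position: [0.534, -0.035, 0.0658]
ee_rot: [-180.0, -0.1, -18.7]
ft_force: [0.7, -0.5, -0.3]
width: 0.0008
gripper_force: 0.0
```

play_rows(increments="-1 -0.15 -0.4 0 0; -1 -0.3 -0.8 0 0; -1 -0.45 -1.3 0 0; -1 -0.6 -1.7 0 0; -1 -0.6 -1.7 0 0")

```text
clock: 6.3
position: [0.5275, -0.0513, 0.0645]
ee_rot: [180.0, -0.0, -18.7]
ft_force: [0.1, -0.0, -1.0]
width: 0.0003
gripper_force: 0.0
```

play_rows(increments="-1 -0.15 -0.4 0 0; -1 -0.3 -0.9 0 0; -1 -0.45 -1.3 0 0; -1 -0.6 -1.8 0 0; -1 -0.6 -1.8 0 0")

```text
clock: 6.8
position: [0.5213, -0.0696, 0.0644]
ee_rot: [180.0, 0.0, -18.7]
ft_force: [-0.2, -0.1, -0.8]
width: 0.0005
gripper_force: 0.0
```

play_rows(increments="-1 0.15 0.4 0 0; -1 0.3 1 0 0; -1 0.5 1.4 4 0; -1 0.5 1.4 8 0; 0 0.5 3 11 8")

```text
clock: 7.3
position: [0.527, -0.0391, 0.1767]
ee_rot: [180.0, -0.1, -10.7]
ft_force: [-0.5, 1.5, -0.9]
width: 0.0054
gripper_force: 0.0
```

play_rows(increments="0 -1 5 1 8; 0 -2 10 2 16; 0 -3 15 2 24; 0 -4 20 2 27; 0 -4.5 24 2 27")

```text
clock: 7.8
position: [0.4805, 0.2037, 0.1947]
ee_rot: [180.0, -0.0, 16.5]
ft_force: [1.8, -0.5, 0.8]
width: 0.0447
gripper_force: 0.0
```

Run:
```python
from h import *
import pickle
T=cam("top");S=cam("side");pickle.dump((T,S),open("v3.pkl","wb"));t=T["color"];s=S["color"]
a=cv2.resize(t[155:275,240:380],(420,360),interpolation=cv2.INTER_CUBIC);b=cv2.resize(s[160:280,200:325],(375,360),interpolation=cv2.INTER_CUBIC)
cv2.imwrite("pics/tip3.png",np.hstack([a,b]))
```

```text
(no output)
```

View pics/tip3.png

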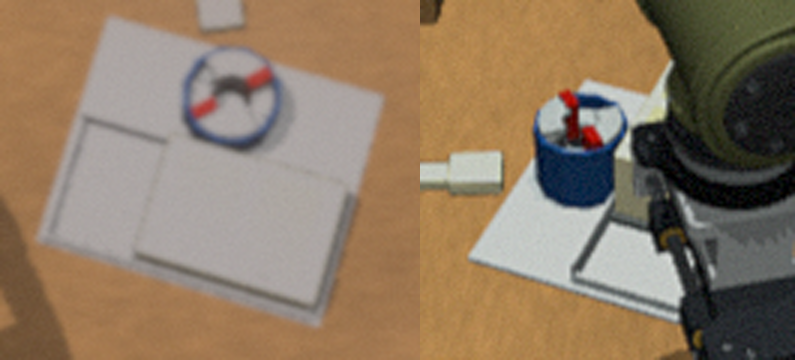

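play_rows(increments="0 0.5 4 0 0; 0 0.5 8 0 0; 0 0.5 8 -2 0; 0 0.5 8 -4.5 0; 0 0.5 8 -6.9 0")

```text
clock: 8.4
position: [0.4864, 0.2813, 0.1244]
ee_rot: [180.0, 0.0, 16.4]
ft_force: [-0.6, -0.2, -0.6]
width: 0.0469
gripper_force: 0.0
```

Run:
```python
from h import *
import pickle
t,s=pickle.load(open("v3.pkl","rb"))
b=onplane(t,[(240+x/3,155+y/3) for x,y in[(170,135),(353,185),(318,307),(135,257)]],.077)-[.5931,-.1477,0]
c,k=np.cos(np.radians(-18.45)),np.sin(np.radians(-18.45));b=np.c_[c*b[:,0]+k*b[:,1],-k*b[:,0]+c*b[:,1]];print(b.round(4),b.mean(0))
b=onplane(t,[(240+x/3,155+y/3) for x,y in[(85,118),(50,237)]],.03)-[.5931,-.1477,0];print(np.c_[c*b[:,0]+k*b[:,1],-k*b[:,0]+c*b[:,1]].round(4))
print(env.state()["position"],env.state()["ee_rot"])
```

```text
[[-0.0446  0.0366]
 [-0.042  -0.1051]
 [-0.1367 -0.1047]
 [-0.1403  0.0351]] [-0.09088489 -0.03453341]
[[-0.0425  0.1077]
 [-0.1409  0.1059]]
[0.48641633 0.28127921 0.12437019] [1.79984962e+02 1.04507192e-02 1.63735088e+01]
```

play_rows(increments="-1 0 0 0 0; -1 0 0 0 0; -1 0 0 0 0; -1 0 0 0 0; -1 0 0 0 0", force=8)

```text
clock: 8.9
position: [0.4871, 0.2816, 0.1266]
ee_rot: [-179.9, -0.1, 16.3]
ft_force: [0.4, 2.7, 4.7]
width: 0.0143
gripper_force: 8.0
```

play_rows(increments="-1 0.3 0.1 0.5 0; -1 0.6 0.2 1 0; -1 0.9 0.3 1.5 0; -1 1.2 0.4 2 0; -1 1.2 0.4 2 0")

```text
clock: 9.4
position: [0.4993, 0.2854, 0.1464]
ee_rot: [-180.0, -0.1, 16.3]
ft_force: [-0.6, 2.2, -0.9]
width: 0.0136
gripper_force: 8.0
```

play_rows(increments="-1 0.6 0.2 1 0; -1 1.2 0.4 2 0; -1 1.8 0.6 3 0; -1 2.4 0.8 4 0; -1 3 0.9 5 0")

```text
clock: 9.9
position: [0.5294, 0.2942, 0.1966]
ee_rot: [180.0, -0.0, 16.3]
ft_force: [0.2, -0.4, -4.2]
width: 0.0142
gripper_force: 8.0
```

play_rows(increments="-1 0 0 1.5 0; -1 0 0 3 0; -1 0 0 4.5 0; -1 0 0 4.5 0; -1 0 0 4.5 0")

```text
clock: 10.4
position: [0.5288, 0.294, 0.2403]
ee_rot: [180.0, -0.0, 16.3]
ft_force: [-0.1, 0.3, -3.9]
width: 0.0141
gripper_force: 8.0
```

Run:
```python
from h import *
import pickle
T=cam("top");S=cam("side");pickle.dump((T,S),open("v4.pkl","wb"));s=S["color"]
p=proj(S,[env.state()["position"]])[0].astype(int);print(p,env.state()["moment"],env.state()["ft_force"])
x,y=max(p[0]-75,0),max(p[1]-60,0)
cv2.imwrite("pics/l1.png",cv2.resize(s[y:y+140,x:x+160],(640,560),interpolation=cv2.INTER_CUBIC))
```

```text
[268 308] [ 0.09559983 -0.04793525 -0.02449278] [ 0.73818255 -0.34129092 -3.35669298]
```

View pics/l1.png

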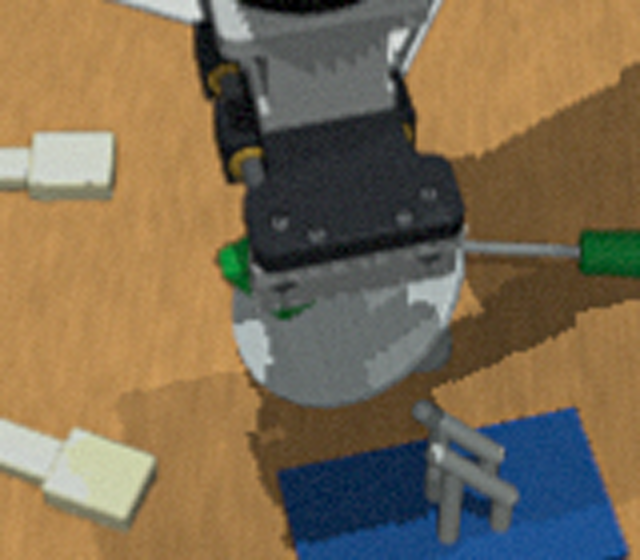

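The bolt hangs from the gripper above the stand, disc at about (350,330) and foot at (445,350), still leaning. I estimate the lean from the disc outline.

```bash
cat > lean.py <<'E'
from bolt import *
# disc outline extents given lean and grip point; origin p is grip point at axial g
def disc(g,tcp,yaw,lean):
    return pts([*tcp,np.radians(yaw),np.radians(lean)],circ+[0,0,.077-g]), pts([*tcp,np.radians(yaw),np.radians(lean)],[(0,0,-g)])
E
python3 - <<'E'
from lean import *
T,S_=pickle.load(open("v4.pkl","rb"))
tcp=[.5290,.2940,.2403]
x0,y0=268-75,308-60
for L in(0,5,10,15,20,25,30,35):
    d,f_=disc(.110,tcp,16.3,L); e=(proj(S_,d)-[x0,y0])*4; ff=(proj(S_,f_)-[x0,y0])*4
    print(L,e.min(0).round(),e.max(0).round(),ff.round(),(proj(T,d).min(0)).round(),proj(T,d).max(0).round())
E
```

```text
0 [168. 184.] [432. 406.] [[302. 395.]] [ 76. 186.] [126. 237.]
5 [177. 181.] [439. 405.] [[324. 390.]] [ 76. 188.] [126. 238.]
10 [186. 177.] [445. 405.] [[346. 384.]] [ 77. 189.] [126. 239.]
15 [195. 172.] [451. 405.] [[367. 377.]] [ 77. 192.] [126. 240.]
20 [206. 167.] [455. 404.] [[388. 369.]] [ 77. 194.] [126. 240.]
25 [217. 162.] [458. 403.] [[409. 360.]] [ 77. 196.] [126. 240.]
30 [228. 156.] [460. 402.] [[429. 350.]] [ 77. 198.] [126. 240.]
35 [240. 150.] [461. 401.] [[448. 339.]] [ 77. 200.] [126. 240.]
```

Run:
```python
from lean import *
for n,uv in dict(armB_head=(310,243),armA_head=(205,268),armB_tip=(305,145),deb_tip=(285,335),deb_end=(285,440),jigTL=(387,228),jigBL=(355,333),standR=(233,380),stand2=(210,307),arm3head=(438,230)).items(): print(n,onplane(t,[(uv[0]/1.4,uv[1]/1.4)],.005)[0].round(3))
```

```text
armB_head [0.648 0.085 0.005]
armA_head [0.61  0.272 0.005]
armB_tip [0.831 0.093 0.005]
deb_tip [0.487 0.129 0.005]
deb_end [0.309 0.129 0.005]
jigTL [ 0.67  -0.052  0.005]
jigBL [0.487 0.007 0.005]
standR [0.412 0.219 0.005]
stand2 [0.539 0.262 0.005]
arm3head [ 0.663 -0.142  0.005]
```

play_rows(increments="-1 1.7 -2.8 0 0; -1 3.4 -5.5 0 0; -1 5.2 -8.2 0 0; -1 7 -11 -2 0; -1 8.7 -13.8 -5 0")

```text
clock: 11.0
position: [0.6167, 0.155, 0.1907]
ee_rot: [180.0, -0.1, 16.3]
ft_force: [1.8, -0.1, -4.1]
width: 0.0137
gripper_force: 8.0
```

play_rows(increments="-1 0 0 -2 0; -1 0 0 -4 0; -1 0 0 -6 0; -1 0 0 -7.5 0; -1 0 0 -8 0")

```text
clock: 11.5
position: [0.6148, 0.156, 0.1083]
ee_rot: [-180.0, 0.2, 16.3]
ft_force: [0.8, -0.1, -3.2]
width: 0.0138
gripper_force: 8.0
```

play_rows(increments="-1 0 0 -0.3 0; -1 0 0 -0.6 0; -1 0 0 -0.9 0; -1 0 0 -1 0; -1 0 0 -1 0")

```text
clock: 12.0
position: [0.6175, 0.1567, 0.1034]
ee_rot: [180.0, -0.4, 16.3]
ft_force: [3.1, 0.9, 7.2]
width: 0.014
gripper_force: 8.0
```

play_rows(increments="-1 -0.75 -0.2 0.4 0; -1 -1.55 -0.45 0.7 0; -1 -2.3 -0.7 0.9 0; -1 -3.1 -0.9 1.0 0; -1 -3.1 -0.9 1.0 0")

```text
clock: 12.5
position: [0.5837, 0.1469, 0.1106]
ee_rot: [-180.0, 0.0, 16.3]
ft_force: [0.4, 1.2, -3.5]
width: 0.0139
gripper_force: 8.0
```

Run:
```python
from h import *
import pickle
T=cam("top");S=cam("side");pickle.dump((T,S),open("v5.pkl","wb"));s=S["color"];st=env.state()
p=proj(S,[st["position"]])[0].astype(int);print(p,st["position"],st["ft_force"])
x,y=p[0]-65,p[1]-50
a=cv2.resize(s[y:y+120,x:x+130],(520,480),interpolation=cv2.INTER_CUBIC)
cv2.imwrite("pics/l2.png",a)
# segmentation-free: save crop origin
print(x,y)
```

```text
[244 284] [0.58455004 0.14710867 0.11050755] [ 1.13986498  0.59899698 -2.81263259]
179 234
```

View pics/l2.png

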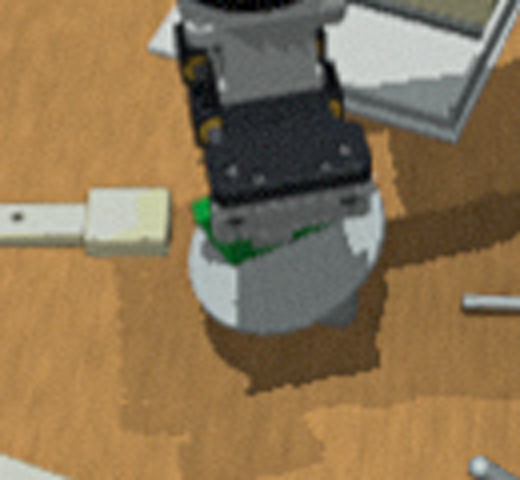

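The bolt still leans: the disc spans x 189–383 with its bottom at 332, and the foot shows at (345,310). I fit the lean again, this time with the grip height free.

Run:
```python
from lean import *
T,S_=pickle.load(open("v5.pkl","rb"))
tcp=[.5845,.1471,.1105]
for g in(.106,.112,.118):
  for L in(5,10,15,20,25,30):
    d,f_=disc(g,tcp,16.3,L); e=(proj(S_,d)-[179,234])*4; ff=(proj(S_,f_)-[179,234])*4
    print(g,L,e.min(0).round(),e.max(0).round(),ff.round()[0])
```

```text
0.106 5 [165. 154.] [375. 326.] [288. 326.]
0.106 10 [172. 151.] [379. 326.] [305. 321.]
0.106 15 [179. 148.] [382. 327.] [322. 315.]
0.106 20 [187. 144.] [384. 327.] [339. 309.]
0.106 25 [196. 139.] [385. 326.] [354. 302.]
0.106 30 [205. 135.] [386. 326.] [370. 294.]
0.112 5 [167. 162.] [376. 333.] [289. 332.]
0.112 10 [175. 158.] [381. 333.] [307. 327.]
0.112 15 [183. 155.] [385. 333.] [325. 321.]
0.112 20 [192. 150.] [388. 333.] [342. 315.]
0.112 25 [201. 146.] [390. 332.] [359. 307.]
0.112 30 [211. 140.] [392. 331.] [375. 299.]
0.118 5 [169. 169.] [377. 340.] [291. 339.]
0.118 10 [178. 165.] [383. 340.] [310. 333.]
0.118 15 [187. 161.] [388. 339.] [328. 327.]
0.118 20 [197. 157.] [392. 339.] [346. 320.]
0.118 25 [207. 152.] [395. 338.] [364. 313.]
0.118 30 [218. 146.] [398. 336.] [381. 304.]
```

play_rows(increments="-1 0 0 -0.3 0; -1 0 0 -0.6 0; -1 -0.6 -0.2 -0.5 0; -1 -1.3 -0.4 -0.4 0; -1 -1.9 -0.55 -0.3 0")

```text
clock: 13.1
position: [0.5652, 0.1414, 0.1076]
ee_rot: [180.0, -0.0, 16.3]
ft_force: [1.5, 0.2, -0.6]
width: 0.0135
gripper_force: 8.0
```

play_rows(increments="-1 -0.5 -0.15 0.1 0; -1 -1 -0.3 0.1 0; -1 -1.6 -0.45 0.1 0; -1 -1.8 -0.5 0 0; -1 -1.8 -0.5 0 0")

```text
clock: 13.6
position: [0.5475, 0.1366, 0.1077]
ee_rot: [180.0, -0.0, 16.3]
ft_force: [-1.0, 0.1, 2.0]
width: 0.0138
gripper_force: 8.0
```

```bash
cat > meas.py <<'E'
from lean import *
# fit lean,g by grey/bright disc silhouette vs wood: maximise edge gradient along disc outline (lower half) in side + top views
def fit(V,tcp,yaw,gs,Ls):
    best=[]
    G=[]
    for c in V:
        im=cv2.GaussianBlur(c["color"],(3,3),0).astype(np.float32); lab=cv2.cvtColor((im/255),cv2.COLOR_BGR2Lab)
        sat=np.hypot(lab[...,1],lab[...,2]); G.append(sat)
    for g in gs:
        for L in Ls:
            sc=0
            for c,sat in zip(V,G):
                pin,pout=[],[]
                for k,l in((.95,pin),(1.06,pout)):
                    C=circ*k; d=pts([*tcp,np.radians(yaw),np.radians(L)],C+[0,0,.077-g]); l.append(proj(c,d))
                f=lambda q:cv2.remap(sat,q[:,0].astype(np.float32).reshape(1,-1),q[:,1].astype(np.float32).reshape(1,-1),1)[0]
                sc+=np.clip(f(pout[0])-f(pin[0]),0,25).mean()
            best.append((sc,g,L))
    best.sort(reverse=True); return best[:6]
E
python3 - <<'E'
from meas import *
T,S5=pickle.load(open("v5.pkl","rb"))
gs=np.arange(.104,.121,.002);Ls=np.arange(-20,40,2)
print("check v5",[fit(V,[.5845,.1471,.1105],16.3,gs,Ls)[:3] for V in([S5],[T,S5])])
T=cam("top");S6=cam("side");pickle.dump((T,S6),open("v6.pkl","wb"));st=env.state();print(st["position"],st["ft_force"])
for V in([S6],[T],[T,S6]): print(fit(V,st["position"],16.3,gs,Ls)[:4])
E
```

```text
check v5 [[(np.float32(13.371348), np.float64(0.112), np.int64(16)), (np.float32(13.298041), np.float64(0.114), np.int64(16)), (np.float32(13.21755), np.float64(0.112), np.int64(18))], [(np.float32(18.665161), np.float64(0.112), np.int64(16)), (np.float32(18.30144), np.float64(0.114), np.int64(16)), (np.float32(18.216902), np.float64(0.112), np.int64(18))]]
[0.54777069 0.13662786 0.10774345] [-0.89978953 -0.86235005  3.1836377 ]
[(np.float32(11.153582), np.float64(0.11), np.int64(0)), (np.float32(11.108246), np.float64(0.112), np.int64(0)), (np.float32(11.050727), np.float64(0.114), np.int64(0)), (np.float32(10.653936), np.float64(0.112), np.int64(-2))]
[(np.float32(5.023275), np.float64(0.104), np.int64(0)), (np.float32(4.994767), np.float64(0.106), np.int64(0)), (np.float32(4.9508953), np.float64(0.106), np.int64(-2)), (np.float32(4.95075), np.float64(0.104), np.int64(2))]
[(np.float32(15.908366), np.float64(0.11), np.int64(0)), (np.float32(15.660185), np.float64(0.112), np.int64(0)), (np.float32(15.456136), np.float64(0.112), np.int64(-2)), (np.float32(15.391445), np.float64(0.114), np.int64(0))]
```

The fit gives lean 0 and grip height 0.109. I firm up the grip, then lift and carry the bolt over the socket.

play_rows(increments="-1 0 0 0 0; -1 0 0 1 0; -1 0 0 4 0; -1 0 0 7 0; -1 0 0 10.2 0", force=25)

```text
clock: 14.2
position: [0.5473, 0.1366, 0.2105]
ee_rot: [-180.0, 0.1, 16.3]
ft_force: [0.5, -1.2, -2.6]
width: 0.0137
gripper_force: 25.0
```

play_rows(increments="-1 0.5 -3 0 0; -1 1.1 -7 0 0; -1 1.8 -11 0 0; -1 2.4 -15 0 0; -1 3 -19 0 0")

```text
clock: 14.7
position: [0.5776, -0.055, 0.2097]
ee_rot: [-180.0, 0.0, 16.3]
ft_force: [0.1, 0.6, -3.1]
width: 0.0142
gripper_force: 25.0
```

play_rows(increments="-1 0.6 -3.5 0 0; -1 1.2 -7 0 0; -1 1.5 -9.4 0 0; -1 1.5 -9.4 0 0; -1 1.5 -9.4 0 0")

```text
clock: 15.2
position: [0.5924, -0.1474, 0.2093]
ee_rot: [-180.0, 0.0, 16.3]
ft_force: [0.1, 0.3, -3.2]
width: 0.0136
gripper_force: 25.0
```

Run:
```python
from meas import *
T=cam("top");S6=cam("side");pickle.dump((T,S6),open("v7.pkl","wb"));st=env.state();print(st["position"],st["ee_rot"],st["ft_force"])
gs=np.arange(.104,.117,.001);Ls=np.arange(-10,12,1)
for V in([S6],[T,S6]): print(fit(V,st["position"],16.3,gs,Ls)[:4])
p=st["position"]
print(max((sum(fit(V,p+[dx,dy,0],16.3,[.109],[0])[0][0] for V in([T],[S6])),dx,dy) for dx in np.arange(-.006,.007,.001) for dy in np.arange(-.006,.007,.001)))
def crop(c,z):
    u=proj(c,[p-[0,0,.08]])[0].astype(int)
    return cv2.resize(c["color"][u[1]-50:u[1]+50,u[0]-50:u[0]+50],(400,400),interpolation=cv2.INTER_CUBIC),u
a,u=crop(T,0);b,w=crop(S6,0);print(u,w);cv2.imwrite("pics/s1.png",np.hstack([a,b]))
```

```text
[ 0.59256792 -0.14642767  0.20951676] [-1.79977703e+02  1.04726061e-02  1.63873841e+01] [ 0.42265012  0.72370726 -3.67578569]
[(np.float32(11.80759), np.float64(0.105), np.int64(4)), (np.float32(11.800003), np.float64(0.104), np.int64(4)), (np.float32(11.708749), np.float64(0.105), np.int64(3)), (np.float32(11.650145), np.float64(0.104), np.int64(3))]
[(np.float32(12.451549), np.float64(0.105), np.int64(4)), (np.float32(12.438504), np.float64(0.104), np.int64(4)), (np.float32(12.318946), np.float64(0.105), np.int64(3)), (np.float32(12.263242), np.float64(0.104), np.int64(3))]
(np.float32(11.047353), np.float64(0.0), np.float64(0.004999999999999999))
[318 181] [253 180]
```

play_rows(increments="-1 0.05 -0.05 -1 0; -1 0.05 -0.05 -2 0; -1 0.05 -0.05 -3 0; -1 0.05 -0.05 -3.6 0; -1 0.05 -0.05 -3.6 0")

```text
clock: 15.8
position: [0.5942, -0.1476, 0.1745]
ee_rot: [179.9, -0.2, 16.4]
ft_force: [3.4, 0.4, 6.2]
width: 0.0139
gripper_force: 25.0
```

play_rows(increments="-1 0 0 -0.3 0; -1 0 0 -0.6 0; -1 0 0 -0.9 0; -1 0 0 -0.9 0; -1 0 0 -0.9 0")

```text
clock: 16.3
position: [0.5958, -0.1474, 0.1691]
ee_rot: [179.8, -0.5, 16.4]
ft_force: [3.5, 6.4, 28.6]
width: 0.014
gripper_force: 25.0
```

Run:
```python
from meas import *
st=env.state();print(st["position"],st["ee_rot"],st["ft_force"],st["moment"],st["effort"].round(2))
```

```text
[ 0.59584417 -0.14736523  0.169088  ] [179.78277006  -0.54138178  16.3670789 ] [ 3.50972214  6.38524306 28.58936625] [ 1.64532982 -0.52779684 -0.04397064] [-4.130e+00 -4.509e+01 -2.224e+01 -2.070e+00  2.000e-02 -8.000e-02]
```

play_rows(increments="-1 0 0 0.4 0; -1 0 0 0.8 0; -1 0 0 1.2 0; -1 0 0 1.6 0; -1 0 0 1.6 0")

```text
clock: 16.8
position: [0.5932, -0.1479, 0.1806]
ee_rot: [180.0, -0.0, 16.3]
ft_force: [0.2, -0.6, -3.7]
width: 0.0139
gripper_force: 25.0
```

Run:
```python
from meas import *
T=cam("top");S6=cam("side");pickle.dump((T,S6),open("v8.pkl","wb"));st=env.state();print(st["position"],st["ee_rot"],st["ft_force"],st["moment"])
p=st["position"]
W8=np.array([.5931,-.1477,.069]);ring=np.c_[.037*np.cos(A),.037*np.sin(A),0*A]+W8;bore=np.c_[.0145*np.cos(A),.0145*np.sin(A),0*A]+W8
foot=p-[0,0,.108]
d,_=disc(.108,p,16.4,0); sh=[]
out=[]
for c,w in((T,100),(S6,100)):
    u=proj(c,[W8+[0,0,.03]])[0].astype(int)-[50,50]
    im=cv2.resize(c["color"][u[1]:u[1]+100,u[0]:u[0]+100],(400,400),interpolation=cv2.INTER_CUBIC)
    P=lambda X:((proj(c,X)-u)*4).round().astype(int)
    raw=im.copy()
    cv2.polylines(im,[P(ring)],1,(0,0,255),1);cv2.polylines(im,[P(d)],1,(0,255,255),1)
    f8=np.c_[.008*np.cos(A),.008*np.sin(A),0*A]+foot
    cv2.polylines(im,[P(f8)],1,(255,0,255),1);cv2.polylines(im,[P(bore)],1,(0,255,0),1)
    out.append((raw,im))
cv2.imwrite("pics/s2.png",cv2.resize(np.vstack([np.hstack([a for a,_ in out]),np.hstack([b for _,b in out])]),(600,600),interpolation=cv2.INTER_AREA))
cv2.imwrite("pics/s2s.png",np.hstack(out[1]))
```

```text
[ 0.59303752 -0.14790834  0.18016617] [-1.79988744e+02  2.05230758e-02  1.63364908e+01] [ 0.48608526  0.68588357 -3.39314272] [ 0.02945675 -0.00964496 -0.00316502]
```

View pics/s2s.png

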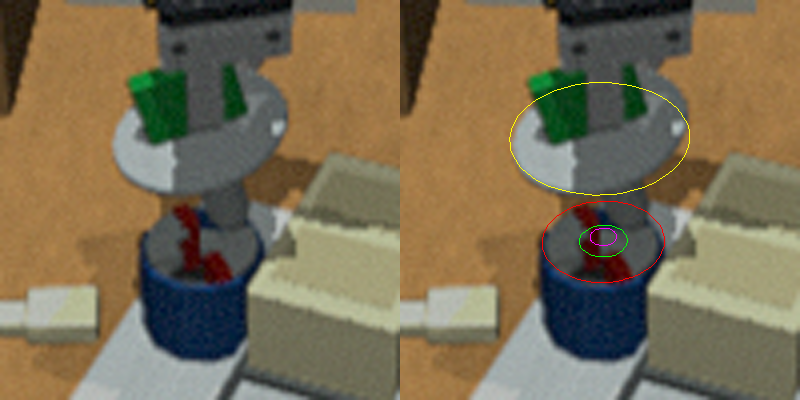

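The bolt now leans about 15 degrees, head towards +x. Its foot is at (235,225) against the bore at (202,240), so it had landed on the −x rim. I quantify this numerically.

Run:
```python
from meas import *
T,S8=pickle.load(open("v8.pkl","rb"));p=np.array([.5931,-.1479,.1803])
u=proj(S8,[np.array([.5931,-.1477,.099])])[0].astype(int)-50
for g in(.102,.108,.114):
  for L in(0,8,12,16,20,24,28):
    d,f_=disc(g,p,16.3,L);e=(proj(S8,d)-u)*4;print(g,L,e.min(0).round(),e.max(0).round(),((proj(S8,f_)-u)*4).round()[0])
T,S7=pickle.load(open("v7.pkl","rb"))
print(S7["color"].shape); p7=[.5926,-.1470,.2095]
for V,q in((S7,p7),(S8,p)): print(fit([V],q,16.3,[.106,.108,.11],np.arange(-4,34,2))[:5])
```

```text
0.102 0 [109.  74.] [289. 186.] [202. 229.]
0.102 8 [116.  70.] [294. 188.] [226. 224.]
0.102 12 [120.  67.] [296. 189.] [237. 221.]
0.102 16 [125.  64.] [298. 190.] [248. 217.]
0.102 20 [130.  60.] [299. 191.] [259. 212.]
0.102 24 [135.  56.] [299. 192.] [270. 207.]
0.102 28 [141.  52.] [299. 193.] [280. 202.]
0.108 0 [109.  82.] [289. 194.] [203. 236.]
0.108 8 [118.  78.] [296. 196.] [227. 231.]
0.108 12 [123.  75.] [298. 197.] [239. 228.]
0.108 16 [128.  71.] [300. 197.] [251. 224.]
0.108 20 [134.  67.] [302. 198.] [262. 219.]
0.108 24 [140.  63.] [303. 199.] [274. 214.]
0.108 28 [146.  59.] [304. 199.] [284. 208.]
0.114 0 [110.  90.] [289. 203.] [203. 244.]
0.114 8 [120.  85.] [297. 204.] [229. 238.]
0.114 12 [126.  82.] [300. 204.] [241. 235.]
0.114 16 [132.  79.] [303. 205.] [254. 230.]
0.114 20 [138.  75.] [305. 205.] [266. 226.]
0.114 24 [144.  70.] [307. 206.] [277. 220.]
0.114 28 [151.  66.] [309. 206.] [289. 214.]
(420, 560, 3)
[(np.float32(11.595821), 0.106, np.int64(4)), (np.float32(11.10655), 0.106, np.int64(2)), (np.float32(10.886336), 0.108, np.int64(4)), (np.float32(10.633975), 0.108, np.int64(2)), (np.float32(10.548291), 0.106, np.int64(6))]
[(np.float32(9.629247), 0.11, np.int64(0)), (np.float32(9.446511), 0.11, np.int64(-2)), (np.float32(9.367343), 0.11, np.int64(2)), (np.float32(9.190063), 0.108, np.int64(2)), (np.float32(9.1745825), 0.108, np.int64(0))]
```

```bash
cat > ew.py <<'E'
from meas import *
box=np.array([(i*.03,j*.007,.077+k) for k in(.003,.049) for i in(1,-1) for j in(1,-1)])
def green(c,near,r=55):
    u=proj(c,[near])[0].astype(int); im=c["color"][u[1]-r:u[1]+r,u[0]-r:u[0]+r].astype(int)
    m=(im[...,1]>im[...,0]+12)&(im[...,1]>im[...,2]+12)
    n,l,s_,_=cv2.connectedComponentsWithStats(m.astype(np.uint8)); m=np.isin(l,[i for i in range(1,n) if s_[i,4]>8])
    y,x=np.nonzero(m);return np.array([x.min(),x.max()+1,y.min(),y.max()+1])-.5+np.array([u[0]-r,u[0]-r,u[1]-r,u[1]-r]),m
def model(c,p,yaw,g,L,e):
    P=[*p,np.radians(yaw),np.radians(L)]
    a=proj(c,pts(P,circ+[e,0,.077-g]));b=proj(c,pts(P,box+[e,0,-g]))
    return a,b
E
python3 - <<'E'
from ew import *
_,S8=pickle.load(open("v8.pkl","rb"));p=np.array([.5931,-.1479,.1803])
u=proj(S8,[np.array([.5931,-.1477,.099])])[0].astype(int)-50
G,m=green(S8,p);print(((G-[u[0],u[0],u[1],u[1]])*4).round(),m.sum())
obs=np.array([112,289,65,194])/4+[u[0],u[0],u[1],u[1]]
def f(v):
    a,b=model(S8,p,16.3,*(v*[.01,10,.01]))
    return np.r_[a[:,0].min()-obs[0],a[:,0].max()-obs[1],a[:,1].min()-obs[2],a[:,1].max()-obs[3],b[:,0].min()-G[0],b[:,0].max()-G[1],b[:,1].min()-G[2]]
o=least_squares(f,[10.8,1,0]);print(o.x*[.01,10,.01],(o.fun*4).round())
E
```

```text
[126. 246.  62. 142.] 278
[1.06555185e-01 1.17818037e+01 6.53667781e-03] [ -1.  -2.  11.   4.  -1.   4. -14.]
```

Lean is about 12 degrees and the foot is 15 mm to −x of the bore. I bring the foot over the bore, dip it in and let the bore straighten the bolt, holding it lightly.

play_rows(increments="-1 0 0 0.4 0; -1 0.7 0.2 0.4 0; -1 1.45 0.4 0.4 0; -1 1.45 0.4 0.1 0; -1 1.45 0.4 -0.2 0")

```text
clock: 17.4
position: [0.6077, -0.1437, 0.1778]
ee_rot: [-180.0, 0.0, 16.4]
ft_force: [-0.8, 0.2, -3.4]
width: 0.0139
gripper_force: 25.0
```

play_rows(increments="-1 0 0 -0.3 0; -1 0 0 -0.6 0; -1 0 0 -0.9 0; -1 0 0 -1.2 0; -1 0 0 -1.2 0", force=12)

```text
clock: 17.9
position: [0.6074, -0.1439, 0.1659]
ee_rot: [-180.0, 0.0, 16.3]
ft_force: [-0.7, -0.2, -3.6]
width: 0.0141
gripper_force: 12.0
```

play_rows(increments="-1 0 0 -0.3 0; -1 0 0 -0.6 0; -1 -0.3 -0.1 -0.6 0; -1 -0.6 -0.2 -0.6 0; -1 -0.6 -0.2 -0.6 0")

```text
clock: 18.4
position: [0.6014, -0.146, 0.1607]
ee_rot: [180.0, -0.0, 16.3]
ft_force: [0.5, -0.3, -2.4]
width: 0.0138
gripper_force: 12.0
```

play_rows(increments="-1 -0.25 -0.05 0 0; -1 -0.5 -0.15 0 0; -1 -0.75 -0.2 0 0; -1 -1 -0.3 0 0; -1 -1 -0.3 0 0")

```text
clock: 18.9
position: [0.5913, -0.149, 0.1605]
ee_rot: [-180.0, 0.0, 16.3]
ft_force: [1.4, 0.6, -0.5]
width: 0.014
gripper_force: 12.0
```

```bash
cat > now.py <<'E'
from ew import *
import sys
T=cam("top");S8=cam("side");st=env.state();p=st["position"];yaw=st["ee_rot"][2];pickle.dump((T,S8,p,yaw),open(sys.argv[1],"wb"));print(p,yaw,st["ft_force"],st["moment"])
try:
    G,m=green(S8,p);print("green",G,m.sum())
    # disc edge: gradient-based outline fit combined with green extents
    gray=cv2.GaussianBlur(S8["color"],(0,0),.8).astype(np.float32)
    def score(v):
        a,b=model(S8,p,yaw,*v); s=0
        n=a-a.mean(0); n/=np.linalg.norm(n,axis=1)[:,None]
        low=(n[:,1]>.0)
        f=lambda q:cv2.remap(gray,q[:,0].astype(np.float32).reshape(1,-1),q[:,1].astype(np.float32).reshape(1,-1),1)[0]
        s=np.clip(np.abs(f(a+1.2*n)-f(a-1.2*n)).sum(1),0,80)[low].mean()
        ex=np.r_[b[:,0].min()-G[0],b[:,0].max()-G[1],b[:,1].min()-G[2]]
        return s-4*(np.clip(np.abs(ex),0,4)*[1,1,.5]).sum()
    R=sorted(((score((g,L,e)),g,L,e) for g in np.arange(.100,.116,.002) for L in np.arange(-16,32,2) for e in np.arange(-.006,.013,.002)),reverse=True)[:6]
    for r in R: print(np.round(r,3))
except Exception as x: print(x)
E
python3 now.py v9.pkl
```

```text
[ 0.59145404 -0.14895259  0.16032807] 16.337787979754644 [ 0.6052266   1.63417091 -2.60686339] [ 0.153575   -0.17219959 -0.03173198]
green [235.5 262.5 161.5 180.5] 268
[5.848e+01 1.040e-01 0.000e+00 1.000e-02]
[5.8252e+01 1.0200e-01 0.0000e+00 1.0000e-02]
[5.6764e+01 1.0200e-01 2.0000e+00 1.0000e-02]
[5.6378e+01 1.0400e-01 2.0000e+00 1.0000e-02]
[ 5.6247e+01  1.0400e-01 -2.0000e+00  1.0000e-02]
[ 5.5638e+01  1.0200e-01 -2.0000e+00  1.0000e-02]
```

play_rows(increments="-1 -0.3 -0.1 0 0; -1 -0.3 -0.1 -0.2 0; -1 -0.3 -0.1 -0.4 0; -1 -0.3 -0.1 -0.6 0; -1 -0.3 -0.1 -0.6 0")

```text
clock: 19.5
position: [0.5884, -0.1498, 0.1538]
ee_rot: [-180.0, 0.0, 16.3]
ft_force: [2.2, 2.0, -4.1]
width: 0.0138
gripper_force: 12.0
```

```bash
python3 now.py v10.pkl
```

```text
[ 0.58842802 -0.14983764  0.15390828] 16.34265528358341 [ 2.06166983  1.55684065 -5.03870089] [ 0.23928483 -0.55363591 -0.00167445]
green [236.5 263.5 163.5 181.5] 263
[6.0211e+01 1.0400e-01 0.0000e+00 1.0000e-02]
[6.0158e+01 1.0200e-01 0.0000e+00 1.0000e-02]
[ 5.9712e+01  1.0400e-01 -2.0000e+00  1.0000e-02]
[5.89e+01 1.02e-01 2.00e+00 1.00e-02]
[5.8749e+01 1.0400e-01 2.0000e+00 1.0000e-02]
[ 5.872e+01  1.040e-01 -4.000e+00  1.000e-02]
```

play_rows(increments="-1 0.1 0.05 -0.3 0; -1 0.15 0.1 -0.6 0; -1 0.15 0.1 -0.9 0; -1 0.15 0.1 -1.2 0; -1 0.15 0.1 -1.2 0")

```text
clock: 20.1
position: [0.5899, -0.1488, 0.1418]
ee_rot: [-180.0, 0.1, 16.3]
ft_force: [-1.0, -0.7, -2.8]
width: 0.0137
gripper_force: 12.0
```

play_rows(increments="-1 0 0 -0.2 0; -1 0 0 -0.4 0; -1 0 0 -0.6 0; -1 0 0 -0.7 0; -1 0 0 -0.7 0")

```text
clock: 20.6
position: [0.5899, -0.1488, 0.1351]
ee_rot: [-180.0, 0.0, 16.3]
ft_force: [-2.0, 1.1, -4.5]
width: 0.0137
gripper_force: 12.0
```

```bash
python3 now.py v11.pkl
```

```text
[ 0.58999292 -0.14879399  0.13520137] 16.3415060568878 [-1.50708081  1.90768965 -4.24109929] [0.34975389 0.57662381 0.0055266 ]
green [236.5 263.5 170.5 188.5] 256
[5.9672e+01 1.0400e-01 0.0000e+00 1.0000e-02]
[5.947e+01 1.020e-01 0.000e+00 1.000e-02]
[ 5.8263e+01  1.0400e-01 -2.0000e+00  1.0000e-02]
[ 5.8007e+01  1.0200e-01 -2.0000e+00  1.0000e-02]
[5.7873e+01 1.0000e-01 0.0000e+00 1.0000e-02]
[5.7843e+01 1.0600e-01 0.0000e+00 1.0000e-02]
```

play_rows(increments="-1 0 0 -0.1 0; -1 0 0 -0.2 0; -1 0 0 -0.3 0; -1 0 0 -0.4 0; -1 0 0 -0.4 0")

```text
clock: 21.2
position: [0.5902, -0.1489, 0.1323]
ee_rot: [180.0, -0.0, 16.3]
ft_force: [-6.5, 2.7, 5.9]
width: 0.014
gripper_force: 12.0
```

The lugs are on the rim (contact at TCP z 0.132). I release and lift clear.

play_rows(increments="-0.3 -0.05 0 0.15 0; 0 -0.05 0 0.15 0; 0 -0.05 0 0.15 0; 0 -0.05 0 0.15 0; 0 -0.05 0 0.15 0")

```text
clock: 21.7
position: [0.5897, -0.1489, 0.1329]
ee_rot: [180.0, -0.0, 16.3]
ft_force: [-0.2, 0.3, -0.3]
width: 0.0464
gripper_force: 0.0
```

play_rows(increments="0 0 0 1.5 0; 0 0 0 3 0; 0 0 0 4.5 0; 0 0 0 6 0; 0 0 0 6 0")

```text
clock: 22.2
position: [0.5905, -0.1491, 0.1963]
ee_rot: [179.8, -0.2, 16.3]
ft_force: [0.8, -0.2, 0.3]
width: 0.047
gripper_force: 0.0
```

```bash
cat > free.py <<'E'
from ew import *
import sys
T=cam("top");S=cam("side");st=env.state();pickle.dump((T,S),open(sys.argv[1],"wb"));print(st["position"],st["ee_rot"][2],st["ft_force"],st["width"])
c0=np.array([.5931,-.1477,.13])
for n,c in(("top",T),("side",S)):
    G,m=green(c,c0,40);print(n,"green",G,m.sum())
    y,x=np.nonzero(m);u=proj(c,[c0])[0].astype(int)-40
    print(" PCA",cv2.minAreaRect(np.c_[x,y].astype(np.float32)+u.astype(np.float32)))
G,m=green(S,c0,40)
best=[]
for X in np.arange(.585,.606,.001):
  for Y in np.arange(-.155,-.140,.0015):
    for yaw in np.arange(float(sys.argv[2])-16,float(sys.argv[2])+17,4):
      for z in [float(a) for a in sys.argv[3:]]:
        b=proj(S,pts([X,Y,z,np.radians(yaw),0],box))
        best.append((np.abs(np.r_[b[:,0].min()-G[0],b[:,0].max()-G[1],b[:,1].min()-G[2],b[:,1].max()-G[3]]).sum(),X,Y,yaw,z))
best.sort()
for b in best[:8]: print(np.round(b,4))
E
python3 free.py v12.pkl 16 .029 .011
```

```text
[ 0.5896888  -0.14889986  0.19342407] 16.34191802797367 [-0.18100247 -0.25892692 -0.03676697] 0.046742027672746024Traceback (most recent call last):
  File "free.py", line 6, in <module>
    G,m=green(c,c0,40);print(n,"green",G,m.sum())
        ~~~~~^^^^^^^^^
  File "ew.py", line 7, in green
    y,x=np.nonzero(m);return np.array([x.min(),x.max()+1,y.min(),y.max()+1])-.5+np.array([u[0]-r,u[0]-r,u[1]-r,u[1]-r]),m
                                       ~~~~~^^
    return umr_minimum(a, axis, None, out, keepdims, initial, where)
ValueError: zero-size array to reduction operation minimum which has no identity
```

```bash
sed -i 's/(("top",T),("side",S))/(("side",S),)/' free.py; python3 free.py v12.pkl 16 .029 .011
python3 - <<'E'
from ew import *
_,S=pickle.load(open("v12.pkl","rb"));G,m=green(S,np.array([.5931,-.1477,.13]),40)
for r in m[10:60:2,10:75]: print("".join("#" if a else "." for a in r))
for yaw in (8,16,24):print(proj(S,pts([.5931,-.1477,.029,np.radians(yaw),0],box)).round(1).tolist())
E
```

```text
[ 0.58937776 -0.1487986   0.19237946] 16.341894697232643 [-0.01058726 -0.48871391  0.34732645] 0.046928852923178686
side green [238.5 264.5 168.5 188.5] 424
 PCA ((251.93902587890625, 178.9512176513672), (17.558616638183594, 25.730548858642578), 83.6598129272461)
[ 0.7715  0.596  -0.149   0.      0.029 ]
[ 0.8155  0.597  -0.149   0.      0.029 ]
[ 0.918  0.596 -0.149  8.     0.029]
[ 0.9256  0.597  -0.149   8.      0.029 ]
[ 1.0772  0.596  -0.149   4.      0.029 ]
[ 1.0927  0.596  -0.1475  4.      0.029 ]
[ 1.0963  0.595  -0.149   0.      0.029 ]
[ 1.2474  0.596  -0.1505  4.      0.029 ]
.................................................................
.................................................................
.................................................................
.................................................................
.................................................................
.................................................................
.................................................................
...........................................
[... 831 characters left out ...]
.................................................
.................................................................
.................................................................
.................................................................
.................................................................
[[240.7, 189.1], [240.5, 185.3], [266.1, 187.7], [265.7, 183.9], [239.8, 173.7], [239.6, 170.0], [265.9, 172.4], [265.5, 168.6]]
[[241.3, 190.2], [240.3, 186.4], [266.3, 186.5], [265.0, 182.8], [240.4, 174.8], [239.4, 171.1], [266.1, 171.2], [264.8, 167.6]]
[[242.1, 191.2], [240.3, 187.6], [266.2, 185.4], [264.2, 181.8], [241.3, 175.9], [239.4, 172.3], [266.0, 170.1], [263.9, 166.6]]
```

The side view fits the bolt standing on the rim: foot at z 0.029, axis near (0.595,−0.148). I regrip from above and turn counterclockwise.

play_rows(increments="0 0.55 0.1 -1.5 0; 0 0.55 0.1 -3 0; 0 0.55 0.1 -4.5 0; 0 0.55 0.1 -5.6 0; -1 0.55 0.1 -5.6 0", force=10)

```text
clock: 22.9
position: [0.5943, -0.1477, 0.1345]
ee_rot: [-179.9, 0.2, 16.3]
ft_force: [-0.6, -0.6, -0.3]
width: 0.0418
gripper_force: 0.0
```

play_rows(increments="-1 0 0 0 0; -1 0 0 0 0; -1 0 0 0 0; -1 0 0 0 0; -1 0 0 0 0")

```text
clock: 23.4
position: [0.5952, -0.1476, 0.1375]
ee_rot: [-180.0, -0.0, 16.3]
ft_force: [-2.3, 3.1, 4.3]
width: 0.0138
gripper_force: 10.0
```

play_rows(increments="-1 0 0 0 5; -1 0 0 0 10; -1 0 0 0 15; -1 0 0 0 20; -1 0 0 0 24")

```text
clock: 23.9
position: [0.5952, -0.1482, 0.1374]
ee_rot: [180.0, 0.0, 40.5]
ft_force: [-1.6, -1.0, 2.7]
width: 0.0136
gripper_force: 10.0
```

play_rows(increments="-1 0 0 0 5; -1 0 0 0 10; -1 0 0 0 15; -1 0 0 0 20; -1 0 0 0 20")

```text
clock: 24.4
position: [0.5951, -0.148, 0.1368]
ee_rot: [-180.0, 0.0, 60.4]
ft_force: [0.1, -1.0, -2.3]
width: 0.0138
gripper_force: 10.0
```

play_rows(increments="-1 0 0 0 2; -1 0 0 0 4; -1 0 0 0 6; -1 0 0 0 9; -1 0 0 0 9")

```text
clock: 24.9
position: [0.5949, -0.1478, 0.1365]
ee_rot: [-180.0, 0.0, 69.3]
ft_force: [-0.6, -0.5, -3.5]
width: 0.0138
gripper_force: 10.0
```

The hand now carries the weight, so the lugs are over the notch. I lower by 18 mm.

play_rows(increments="-1 0 0 -0.4 0; -1 0 0 -0.8 0; -1 0 0 -1.2 0; -1 0 0 -1.6 0; -1 0 0 -1.6 0")

```text
clock: 25.4
position: [0.5948, -0.1478, 0.1201]
ee_rot: [-179.9, 0.0, 69.3]
ft_force: [-0.3, 0.4, -4.0]
width: 0.0143
gripper_force: 10.0
```

play_rows(increments="-1 0 0 -0.1 0; -1 0 0 -0.2 0; -1 0 0 -0.3 0; -1 0 0 -0.3 0; -1 0 0 -0.3 0")

```text
clock: 25.9
position: [0.5954, -0.148, 0.1194]
ee_rot: [179.9, 0.0, 69.3]
ft_force: [-3.5, 0.2, 8.0]
width: 0.0138
gripper_force: 10.0
```

Dropped by about 17.5 mm and seated. I ease the pressure and turn clockwise, following the thread down.

play_rows(increments="-1 0 0 0.15 0; -1 0 0 0.15 -5; -1 0 0 0.12 -10; -1 0 0 0.09 -15; -1 0 0 0.05 -20")

```text
clock: 26.4
position: [0.5957, -0.1479, 0.1194]
ee_rot: [179.9, -0.1, 49.1]
ft_force: [-1.0, 1.9, 5.9]
width: 0.0139
gripper_force: 10.0
```

play_rows(increments="-1 0 0 -0.02 -5; -1 0 0 -0.05 -10; -1 0 0 -0.08 -15; -1 0 0 -0.12 -20; -1 0 0 -0.12 -20")

```text
clock: 26.9
position: [0.5952, -0.1476, 0.1175]
ee_rot: [-180.0, -0.0, 29.3]
ft_force: [-0.7, 3.0, 0.9]
width: 0.0138
gripper_force: 10.0
```

```bash
python3 -c "
from h import *
s=env.state();print(s['position'],s['ee_rot'],s['ft_force'],s['moment'])"
```

```text
[ 0.59522692 -0.14762184  0.11749218] [-1.79990785e+02 -2.28157826e-02  2.92641141e+01] [-0.70349998  2.98780086  0.86115064] [ 0.64594963  0.26138462 -0.05374516]
```

play_rows(increments="-1 0 0 -0.03 -5; -1 0 0 -0.06 -10; -1 0 0 -0.1 -15; -1 0 0 -0.14 -20; -1 0 0 -0.14 -20")

```text
clock: 27.4
position: [0.5949, -0.1476, 0.1156]
ee_rot: [-180.0, 0.0, 9.4]
ft_force: [-1.0, 2.4, -3.5]
width: 0.0137
gripper_force: 10.0
```

play_rows(increments="-1 0 0 -0.03 -5; -1 0 0 -0.06 -10; -1 0 0 -0.09 -14; -1 0 0 -0.12 -18; -1 0 0 -0.12 -18")

```text
clock: 27.9
position: [0.5951, -0.1473, 0.1146]
ee_rot: [-179.9, 0.0, -8.5]
ft_force: [-0.9, 3.9, -1.1]
width: 0.014
gripper_force: 10.0
```

```bash
python3 -c "
from h import *
s=env.state();print(s['position'],s['ee_rot'],s['ft_force'],s['moment'])"
```

```text
[ 0.59508723 -0.14731713  0.1145708 ] [-1.79946520e+02  2.48910737e-02 -8.51316228e+00] [-0.85285884  3.90002461 -1.13654688] [1.24649756 0.33909337 0.02712487]
```

play_rows(increments="-1 0 0 -0.02 -2; -1 0 0 -0.03 -4; -1 0 0 -0.05 -6; -1 0 0 -0.05 -6; -1 0 0 -0.05 -6")

```text
clock: 28.4
position: [0.5953, -0.1474, 0.1146]
ee_rot: [-179.9, -0.0, -14.4]
ft_force: [-1.7, 6.6, 1.1]
width: 0.0143
gripper_force: 10.0
```

```bash
python3 -c "
from h import *
s=env.state();print(s['position'],s['ee_rot'],s['ft_force'],s['moment'],s['effort'].round(2))"
```

```text
[ 0.59533911 -0.14737491  0.11459219] [-1.79949843e+02 -2.09912857e-02 -1.43741991e+01] [-1.74761559  6.55310412  1.12665483] [1.47685365 0.2861192  0.08291504] [ -3.13 -63.23 -33.59  -1.4   -1.     0.13]
```

play_rows(increments="-1 0 0.1 0 -1; -1 0 0.1 0 -2; -1 0 0.1 0 -4; -1 0 0.1 0 -4; -1 0 0.1 0 -4")

```text
clock: 28.9
position: [0.5953, -0.1467, 0.1145]
ee_rot: [-180.0, -0.0, -18.5]
ft_force: [-1.5, 5.6, 3.8]
width: 0.014
gripper_force: 10.0
```

```bash
python3 -c "
from h import *
s=env.state();print(s['position'],s['ee_rot'],s['ft_force'],s['moment'],s['effort'].round(2))"
```

```text
[ 0.59533143 -0.14674953  0.11452797] [-1.79980965e+02 -3.24105947e-02 -1.85263681e+01] [-1.54591222  5.61617208  3.82855357] [1.20976858 0.30695911 0.11000609] [ -2.69 -62.36 -32.92  -1.18  -0.88   0.14]
```

At home angle (along the jig's x), down 5 mm, no torque. I release and retreat.

play_rows(increments="-0.3 0 0 0 0; 0 0 0 0 0; 0 0 0 0 0; 0 0 0 0 0; 0 0 0 2 0")

```text
clock: 29.4
position: [0.594, -0.1467, 0.1319]
ee_rot: [180.0, 0.3, -18.7]
ft_force: [-0.6, 0.1, -0.1]
width: 0.0464
gripper_force: 0.0
```

play_rows(increments="0 0 0 4 0; 0 0 0 8 0; 0 -4 0 11 0; 0 -8 2 14 0; 0 -12 4 14 0")

```text
clock: 29.9
position: [0.4747, -0.1071, 0.2771]
ee_rot: [180.0, -0.3, -18.7]
ft_force: [1.7, -0.2, 0.3]
width: 0.0474
gripper_force: 0.0
```

play_rows(increments="0 -3 5 0 0; 0 -6 10 0 0; 0 -9 14 0 0; 0 -9 18 0 0; 0 -9 22 0 0")

```text
clock: 30.4
position: [0.3839, 0.1147, 0.2749]
ee_rot: [-179.9, -0.1, -18.7]
ft_force: [0.5, -0.2, -0.8]
width: 0.0471
gripper_force: 0.0
```

Run:
```python
from ew import *
T=cam("top");S=cam("side");pickle.dump((T,S),open("vf.pkl","wb"));print(env.state()["position"])
c0=np.array([.5945,-.1475,.11]);O=[]
for c in(T,S):
    G,m=green(c,c0,30);O.append(G);print(G,m.sum())
def f(v):
    r=[]
    for c,G in zip((T,S),O):
        b=proj(c,pts([v[0],v[1],v[2],v[3],0],box));r+=[b[:,0].min()-G[0],b[:,0].max()-G[1],b[:,1].min()-G[2],b[:,1].max()-G[3]]
    return r
for y in(-.6,-.32,0):
    o=least_squares(f,[.594,-.1475,.006,y],x_scale=[.01,.01,.01,.3]);print(o.x[:3],np.degrees(o.x[3]),o.cost,np.round(o.fun,1))
# unchanged checks for block + others: difference to the first top picture away from the jig
t0=pickle.load(open("top0.pkl","rb"))["color"];d=cv2.absdiff(cv2.GaussianBlur(t0,(5,5),0),cv2.GaussianBlur(T["color"],(5,5),0)).max(2)>60
n,l,s,c=cv2.connectedComponentsWithStats(d.astype(np.uint8));print([s[i].tolist() for i in range(1,n) if s[i,4]>25])
```

```text
[0.38440913 0.11681499 0.27447723]
[311.5 324.5 165.5 193.5] 192
[239.5 264.5 175.5 197.5] 414
[ 0.5978935  -0.14691913  0.00654662] -13.193874911539325 6.956294402093829 [ 0.4 -0.2 -1.1  3.  -1.7 -0.2 -0.7  0.5]
[ 0.5978935  -0.14691913  0.00654662] -13.193886357846255 6.956294402264716 [ 0.4 -0.2 -1.1  3.  -1.7 -0.2 -0.7  0.5]
[ 0.59786894 -0.14665959  0.00674913] 11.099972164663154 6.811286207192841 [-0.2  0.3 -1.1  3.  -1.7 -0.2  0.4 -0.7]
[[306, 164, 32, 12, 132], [302, 175, 6, 12, 27], [258, 178, 76, 62, 1066], [313, 187, 6, 9, 35], [116, 223, 15, 24, 268], [67, 229, 141, 191, 14538], [132, 266, 16, 16, 117], [210, 275, 12, 30, 200], [314, 333, 122, 73, 4472], [485, 337, 43, 16, 265], [185, 359, 147, 61, 4610], [503, 367, 57, 53, 1369], [243, 400, 9, 6, 26], [254, 405, 13, 6, 52]]
```

play_rows(increments="0 -1 -4 0 0; 0 -3 -9 0 0; 0 -5 -14 0 0; 0 -6 -19 0 0; 0 -7 -24 0 0")

```text
clock: 31.0
position: [0.3157, -0.1197, 0.2746]
ee_rot: [180.0, -0.1, -18.6]
ft_force: [1.3, -0.1, 0.6]
width: 0.0471
gripper_force: 0.0
```

play_rows(increments="0 -2 -4 0 0; 0 -4 -9 0 0; 0 -6 -14 0 0; 0 -8 -19 0 0; 0 -10 -24 0 0")

```text
clock: 31.5
position: [0.2207, -0.3455, 0.2744]
ee_rot: [180.0, -0.0, -18.7]
ft_force: [1.7, -0.1, 0.4]
width: 0.0469
gripper_force: 0.0
```

Run:
```python
from ew import *
T=cam("top");S=cam("side");print(env.state()["position"])
for n,c in(("top",T),("side",S)):
    t0=pickle.load(open(n+"0.pkl","rb"))["color"]
    h0,h1=[cv2.cvtColor(cv2.GaussianBlur(x,(5,5),0),cv2.COLOR_BGR2Lab).astype(int)[...,1:] for x in(t0,c["color"])]
    d=np.abs(h0-h1).max(2)>14
    k,l,s,_=cv2.connectedComponentsWithStats(d.astype(np.uint8));print(n,[s[i].tolist() for i in range(1,k) if s[i,4]>12])
```

```text
[ 0.21979582 -0.34714687  0.27360481]
top [[304, 163, 35, 31, 421], [253, 186, 13, 39, 69], [106, 222, 51, 46, 1231], [156, 246, 3, 9, 17], [136, 253, 6, 5, 23], [424, 349, 15, 50, 349], [470, 382, 53, 38, 350], [139, 389, 43, 31, 600], [509, 390, 44, 30, 707], [306, 405, 9, 10, 43]]
side [[526, 0, 34, 51, 711], [437, 12, 40, 112, 2354], [394, 18, 18, 20, 199], [477, 18, 23, 58, 498], [402, 33, 8, 14, 67], [414, 38, 7, 8, 34], [407, 47, 15, 47, 437], [531, 49, 29, 101, 2012], [434, 53, 3, 6, 13], [419, 74, 9, 14, 80], [526, 131, 14, 22, 165], [430, 163, 19, 15, 129], [231, 175, 42, 32, 670], [277, 177, 44, 20, 485], [544, 186, 8, 8, 30], [284, 191, 26, 8, 67], [424, 193, 14, 43, 293], [273, 197, 33, 16, 318], [525, 196, 20, 35, 322], [239, 203, 9, 8, 26], [252, 209, 13, 22, 243], [465, 222, 8, 19, 88], [445, 257, 7, 6, 26], [275, 322, 57, 62, 2064], [308, 370, 7, 11, 59], [304, 383, 11, 7, 37], [289, 384, 12, 5, 23]]
```

```bash
python3 -c "
from h import *
print(order.close_job())"
```

```text
the job is handed in; nothing more can be done
None
```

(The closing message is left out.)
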